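# Reset the cutter's key switch after a blade change

## Robot

A 7-joint arm with a two-finger parallel gripper is mounted at the origin on the work surface; the furniture and walls round the work are solid. World frame = base frame: x ahead of the robot, y to its left, z up, the work surface at z = 0. Lengths are in m, angles in rad, forces in N, time in s.
With the tool pointing down it reaches from about 0.35 to 0.9 m from the base axis. Payload 8.1 kg.
Tool frame: the origin (TCP) lies between the finger pads; the fingertips stand 17 mm ahead of it and the grasp point (between the pads) lies 2 mm behind it; z points along the fingers, y is the direction in which the jaws open and shut (so a half turn about z gives the same grasp; the last joint's range is limited). The gripper opens to 92 mm and grips with 3 to 60 N. Pads are 19 mm wide; open, the fingers measure 130 mm over their backs; the gripper's body (75 mm by 190 mm) begins 47 mm behind the grasp point.
Start: joints at [1.156, 0.434, 0.025, 1.573, -0.012, 1.134, -0.075], TCP at [0.192, -0.595, 0.244] pointing down, gripper open.
Joint ranges: [-2.62, 2.62], [-0.44, 2.09], [-1.27, 1.32], [0.08, 2.57], [-1.32, 4.46], [0.12, 2], [-2.74, 2.74]. Speed limits (rad/s): [2.22, 2.22, 3.01, 3.01, 3.14, 3.14, 3.14].

## Interface

Orientations are given as a rotation vector (axis times angle).
In Python, from cell import arm gives the robot as it stands. The module is installed in compiled form; this text tells all that it offers.
- The arm moves only by the shell command python3 -m crank 'ROWS' [FORCE]. ROWS is JSON, a list of rows, each a list of 5 numbers: the opening, from 0 (shut) to 1 (fully open), then the shift along the world's x, y, z normalised to -1 to 1, where 1 is 40 cm, then the turn about the world's z normalised to -1 to 1, where 1 is 60 degrees. In form: [[fingers, tx, ty, tz, twist], ...]. A call has exactly 8 rows; each row shifts and turns the commanded pose from where the row before left it; what a row does not reach is not made up. A row lasts 1/12 s, in which the tool goes at most 41.7 mm and 7.16 degrees, less where a joint would pass 70% of its speed; a pose out of reach is approached as far as the arm can. A call with a number of a shift or a turn outside -1 to 1 is refused whole. A call with a gripper value outside its range is refused whole. The fingers move at their own pace and stop on an object; FORCE is the grip in N (left out, the last holds). Time passes only in rows, so rows that do not move let the fingers close, or fill a call up. It gives the time, the measured TCP pose, the force and the opening at its end, in the units of the state.
- arm.observe(): the state, without advancing time (a new reading comes with each control period).
- arm.get_image(name): name is "scene" or "side" or "wrist"; returns the picture (420x560x3 uint8, red, green, blue); there is no depth.
- arm.get_calibration(name): a dict with "intrinsics" (3x3 intrinsics, pixels), "extrinsics" (4x4, takes a point from camera to world coordinates). Camera axes: x right, y down, z forward; pixel columns grow to the right and rows downward; lengths in m; the calibration is good to about 2 mm. A picture is of the moment at which its call begins: read the wrist's pose just before it. get_calibration takes no time and is no camera call; for the wrist camera it gives the pose at the moment of the call.
- arm.sign_off(): hands the job in, once; it reports no verdict.
The state is a dict: "clock": time; "joints": joint angles; "dq": joint speeds; "joint_efforts": joint torques, N m; "position": TCP position; "ee_rot": TCP orientation; "force": force on the tool from outside, world axes, zero at the start; "ft_torque": the same for the moment, N m; "width": opening from 0.0 (shut) to 1.0 (fully open).
Only numpy, scipy, OpenCV 4.12 (cv2) and the standard library are available. Lean on these libraries where they do the work, as an engineer would, in place of code of your own. Each camera call takes 0.05 s, during which the arm holds its last target.

## Task

Reset the paper cutter's control box: take the key from its wooden rest, push it fully home in the lock on top of the box, turn it clockwise to its stop, turn it back home and draw it out. Then put the key back in its rest, fully down and released, with the lock left at home. Be gentle: feel the key into the keyway and never force it against the lock, and do not shift the glue stick, tape measure or cork block.

Things in the scene. Friction and masses are not known exactly. Their poses are not given: they have to be found in the camera images.
- key_bow (a point): centre of the key's bow (grip): black plate, grey inlay, 36 mm along x, 10 mm thick along y, 32 mm high along z (up); grip it across the 10 mm. The key stands upright, blade down, in its rest. On the same axis below the bow: stem 9 mm in diameter, then a round shoulder 20 mm in diameter, 4 mm thick, its underside 32 mm below this point. A half turn about z gives the same key. Mass about 70 g.
- key_tip (a point): middle of the blade's lower end, on the key's axis 48 mm below key_bow, same axes. The blade is 20 mm along x and 5 mm along y, 10 mm high (square-ended, edges barely broken); above it a neck 4.8 mm in diameter and 6 mm long reaches up to the shoulder.
- console: the cutter's grey control box, fixed, 132 x 122 mm, 60 mm high, two small pilot lamps on its +x side. Origin in the middle of its underside, z up. On top is the lock: a square steel face 58 mm wide and 4 mm thick with a dark round bezel, a wall concentric with the lock's axis, inner diameter 34 mm, outer 42 mm, 8 mm high above the face; the keyway is in the middle of the bezel.
- lock_nominal (a point): middle of the box's cut-out for the lock, at the height of the lock's face (64 mm above the table), axes as the box. The lock is mounted off this point by 2.7 to 5 mm along x and up to 5 mm along y, unmeasured, different each time; its direction is exact, it does not shift. Keyway: 22 mm along x, 7 mm along y. Fully home, the key's shoulder rests on the face, its tip 16 mm below.
- plug (a joint): angle of the lock's plug, rad: 0 is home (slot along the box's x, where it starts), growing clockwise seen from above, stop at 1.25 (72 degrees). Friction 0.06 N m, no spring. The blade has about 0.1 rad of play either way, so the key goes that much past either end to bring the plug all the way, and passes the face only within 5 degrees of home. Over 40 N between key and lock damages it.
- key_rest: wooden key rest, fixed, 78 x 58 mm, 28 mm high, slot in its middle. Origin in the middle of its underside, z up, slot along x.
- rest_slot (a point): middle of the rest's slot at its top face, 28 mm above the table; the slot is 24 mm along x, 9 mm along y and 22 mm deep. With the key in place its shoulder rests on this face, so that key_bow is 32 mm above this point.
- glue_stick: bystander: standing white glue stick, 31 mm in diameter, 96 mm high; origin under its middle.
- tape_measure: bystander: yellow tape measure, 64 x 72 x 25 mm; origin under its middle.
- cork_block: bystander: cork sanding block, 60 x 100 x 34 mm; origin under its middle.

How it is judged:
By the outcome, as a careful person would: the job done as asked, in the order asked, and still so for the second after the job is handed in, with the robot touching nothing.
It also fails if it takes over 72 s, if anything falls off the work surface, if the arm or the gripper's body presses on something with over 40 N, if the wrist force passes 120 N, or if a joint passes its speed limit or range.

## Working session

There is one attempt and no reset: what is moved stays moved. The work goes in short steps, Python scripts to look and compute and a shell command to move; the robot and the scene stay as the last step left them, time stands still between calls to the robot, and variables do not carry over. Pictures are saved under pics/ and viewed, and the job is handed in when it is done.

```bash
ls; mkdir -p pics; cat > h.py <<'E'
import numpy as np, cv2
from cell import arm
def snap(n,f):
    c=arm.get_calibration(n); im=arm.get_image(n); cv2.imwrite('pics/'+f+'.png',im[:,:,::-1]); 
    np.savez('pics/'+f+'.npz',K=c['intrinsics'],T=c['extrinsics']); return im,c
def load(f):
    d=np.load('pics/'+f+'.npz'); return d['K'],d['T'],cv2.imread('pics/'+f+'.png')
def ray(K,T,uv):
    d=np.linalg.inv(K)@np.array([uv[0],uv[1],1.]); return T[:3,3],T[:3,:3]@d
def plane(K,T,uv,z):
    o,d=ray(K,T,uv); return o+d*(z-o[2])/d[2]
def tri(*obs):
    A=np.zeros((3,3));b=np.zeros(3)
    R=[]
    for K,T,uv in obs:
        o,d=ray(K,T,uv); d=d/np.linalg.norm(d); P=np.eye(3)-np.outer(d,d); A+=P;b+=P@o; R.append((o,P))
    p=np.linalg.solve(A,b); return p,[round(1000*np.linalg.norm(P@(p-o)),1) for o,P in R]
def proj(K,T,p):
    q=K@(T[:3,:3].T@(np.asarray(p)-T[:3,3])); return q[:2]/q[2]
E
python3 - <<'E'
from h import *
s=arm.observe(); print(s)
for n in('scene','side','wrist'):
    im,c=snap(n,n+'0'); print(n,np.round(c['extrinsics'],3).tolist(),c['intrinsics'][0])
E
```

```text
pics
{'clock': 0.0, 'joints': array([ 1.15638588,  0.43521744,  0.02494656,  1.57409429, -0.01161424,
        1.13403083, -0.0750884 ]), 'dq': array([-0.00104289,  0.00052726, -0.0007278 , -0.00129667,  0.00057519,
       -0.00025873,  0.00086493]), 'joint_efforts': array([ 4.24939817e-04, -6.67833567e+01,  9.85361226e-01, -3.14451563e+01,
       -6.04505930e-02,  4.31772578e-02,  1.16458127e-04]), 'position': array([ 0.19155206, -0.59440011,  0.24294918]), 'ee_rot': array([-3.10195594e+00, -4.87503915e-01,  5.78026834e-04]), 'force': array([ 0.44254324,  0.02140061, -0.19080152]), 'ft_torque': array([-0.0108044 ,  0.02759969, -0.01418989]), 'width': 0.9974349965380327}
scene [[-0.743, -0.524, 0.417, 0.016], [-0.669, 0.565, -0.482, 0.683], [0.017, -0.637, -0.77, 1.098], [0.0, 0.0, 0.0, 1.0]] [540.39580203   0.         280.13561379]
side [[-1.0, -0.004, 0.004, 0.599], [-0.006, 0.555, -0.832, 0.89], [0.001, -0.832, -0.555, 0.637], [0.0, 0.0, 0.0, 1.0]] [428.00082173   0.         278.21590367]
wrist [[0.306, -0.918, -0.251, 0.26], [-0.952, -0.296, -0.079, -0.573], [-0.002, 0.263, -0.965, 0.384], [0.0, 0.0, 0.0, 1.0]] [318.13172735   0.         280.89677593]
```

View pics/scene0.png

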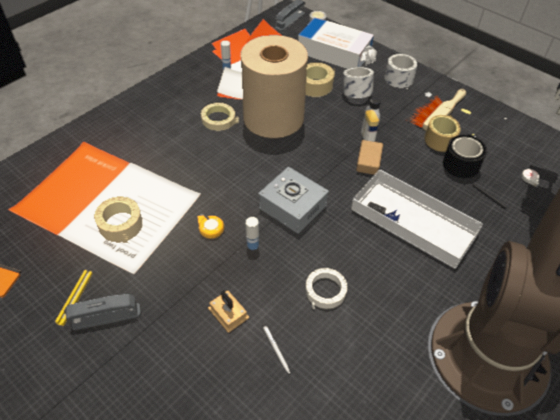

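View pics/side0.png

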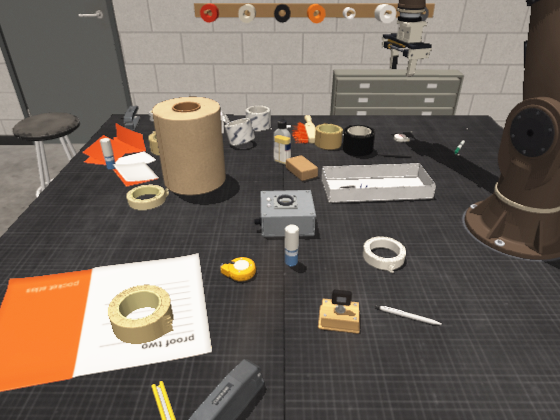

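View pics/wrist0.png

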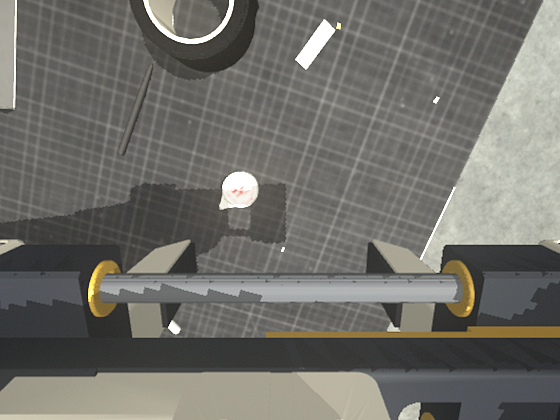

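The key rest is at scene (228,305) and side (341,312), and the control box is at scene (293,195) and side (287,210). The glue stick and tape measure lie between them; the cork is behind the box. I'll zoom in next.

```bash
python3 - <<'E'
from h import *
for n,b,o in(('scene0',(180,150,340,340),'z1'),('side0',(220,180,370,340),'z2')):
    im=cv2.imread(f'pics/{n}.png')[b[1]:b[3],b[0]:b[2]]
    cv2.imwrite(f'pics/{o}.png',cv2.resize(im,None,fx=3.1,fy=3.1,interpolation=cv2.INTER_CUBIC))
E
```

```text
(no output)
```

View pics/z1.png

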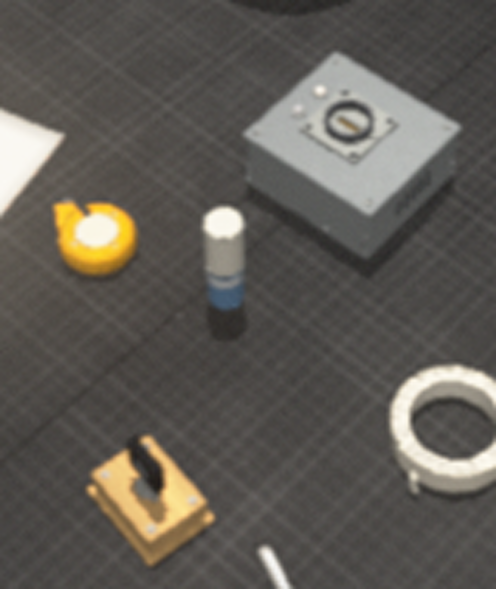

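View pics/z2.png

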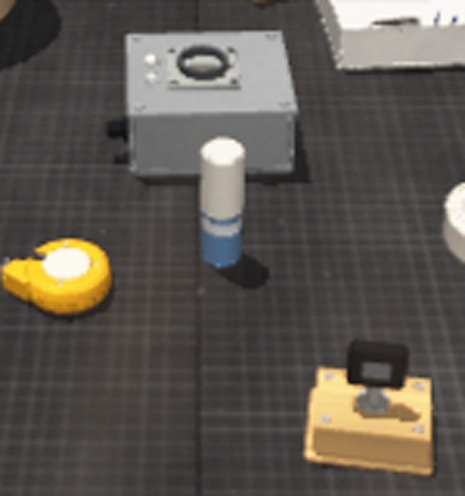

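```bash
python3 - <<'E'
from h import *
K1,T1,_=load('scene0');K2,T2,_=load('side0')
P=lambda x,y:(180+x/3.1,150+y/3.1); Q=lambda x,y:(220+x/3.1,180+y/3.1)
for n,a,b in(('bow',(146,464),(377,365)),('bezel',(349,122),(204,62)),('glue top',(224,220),(223,150)),('tape',(97,230),(68,262))):
    p,r=tri((K1,T1,P(*a)),(K2,T2,Q(*b))); print(n,p.round(4),r)
print('box top corners scene',[plane(K1,T1,P(*c),.06).round(3).tolist() for c in((337,53),(461,128),(369,213),(246,132))])
print('box top corners side',[plane(K2,T2,Q(*c),.06).round(3).tolist() for c in((126,33),(283,32),(296,110),(129,108))])
print('rest top scene',[plane(K1,T1,P(*c),.028).round(3).tolist() for c in((148,437),(212,512),(152,553),(90,482))])
print('rest top side',[plane(K2,T2,Q(*c),.028).round(3).tolist() for c in((318,369),(432,378),(432,437),(314,428))])
E
```

```text
bow [0.4828 0.3102 0.0608] [np.float64(0.4), np.float64(0.4)]
bezel [ 0.5841 -0.0211  0.0693] [np.float64(1.0), np.float64(1.0)]
glue top [0.5731 0.1364 0.0957] [np.float64(0.1), np.float64(0.1)]
tape [0.6815 0.1738 0.0242] [np.float64(0.7), np.float64(0.7)]
box top corners scene [[0.647, -0.079, 0.06], [0.516, -0.084, 0.06], [0.514, 0.034, 0.06], [0.643, 0.039, 0.06]]
box top corners side [[0.651, -0.084, 0.06], [0.517, -0.086, 0.06], [0.513, 0.033, 0.06], [0.644, 0.031, 0.06]]
rest top scene [[0.512, 0.282, 0.028], [0.435, 0.294, 0.028], [0.444, 0.345, 0.028], [0.516, 0.336, 0.028]]
rest top side [[0.514, 0.28, 0.028], [0.443, 0.288, 0.028], [0.45, 0.337, 0.028], [0.521, 0.33, 0.028]]
```

```bash

python3 -m crank '[[1,0.034,0.059,0,-0.011],[1,0.034,0.059,0,-0.011],[1,0.034,0.059,0,-0.011],[1,0.034,0.059,0,-0.011],[1,0.034,0.059,0,-0.011],[1,0.034,0.059,0,-0.011],[1,0.034,0.059,0,-0.011],[1,0.034,0.059,0,-0.011]]'
python3 -m crank '[[1,0.034,0.059,0,-0.011],[1,0.034,0.059,0,-0.011],[1,0.034,0.059,0,-0.011],[1,0.034,0.059,0,-0.011],[1,0.034,0.059,0,-0.011],[1,0.034,0.059,0,-0.011],[1,0.034,0.059,0,-0.011],[1,0.034,0.059,0,-0.011]]'
python3 -m crank '[[1,0.034,0.059,0,-0.011],[1,0.034,0.059,0,-0.011],[1,0.034,0.059,0,-0.011],[1,0.034,0.059,0,-0.011],[1,0.034,0.059,0,-0.011],[1,0.034,0.059,-0.03,-0.011],[1,0.034,0.059,-0.03,-0.011],[1,0,0,0,0]]'
python3 - <<'E'
from h import *
s=arm.observe(); print(s['joints'].round(3),s['position'].round(4),s['ee_rot'].round(4),s['force'].round(2))
snap('wrist','w1')
E
```

```text
clock: 0.82
position: [0.3009, -0.4047, 0.2436]
ee_rot: [-3.123, -0.343, 0.0]
force: [0.4, -0.6, -0.8]
width: 1.001
clock: 1.48
position: [0.4096, -0.216, 0.2437]
ee_rot: [3.135, 0.199, -0.0]
force: [0.2, -0.3, -0.3]
width: 1.0
clock: 2.15
position: [0.5055, -0.0465, 0.2179]
ee_rot: [-3.138, -0.082, 0.002]
force: [-0.7, 0.4, -0.1]
width: 0.996
[ 0.215  0.292 -0.283  1.87   0.092  0.994 -1.626] [ 0.5055 -0.0465  0.2179] [-3.1376e+00 -8.2300e-02  2.0000e-03] [-0.73  0.43 -0.08]
```

View pics/w1.png

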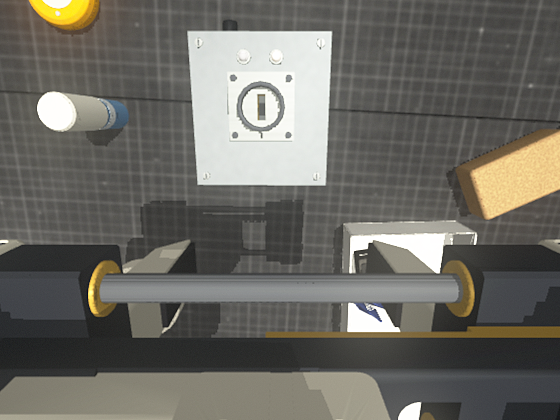

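Wrist view: lock bezel at (261,106), slot vertical in the picture, lamps at (243–276,57), and the glue stick, tape and cork clear of it. Next I'll measure the lock from this view.

```bash
cat >> h.py <<'E'
def lockfit(f,box,zs=(.072,.064),show=None):
    K,T,im=load(f); x0,y0,x1,y1=box
    g=cv2.cvtColor(im,cv2.COLOR_BGR2GRAY)[y0:y1,x0:x1]; g=cv2.resize(g,None,fx=4,fy=4,interpolation=cv2.INTER_CUBIC)
    m=(g<110).astype(np.uint8)
    cs,_=cv2.findContours(m,cv2.RETR_CCOMP,cv2.CHAIN_APPROX_NONE)
    for c in sorted(cs,key=cv2.contourArea,reverse=True)[:6]:
        if len(c)<20: continue
        e=cv2.fitEllipse(c); r=cv2.minAreaRect(c); u=lambda p:((p[0]+.5)/4-.5+x0,(p[1]+.5)/4-.5+y0)
        print('A',cv2.contourArea(c)/16,'ell',np.round(u(e[0]),2),np.round(np.array(e[1])/4,1),'rect',np.round(u(r[0]),2),np.round(np.array(r[1])/4,1),round(r[2],1),
          [plane(K,T,u(e[0]),z).round(4).tolist() for z in zs])
    if show: cv2.imwrite('pics/'+show+'.png',g)
E
python3 - <<'E'
from h import *
lockfit('w1',(225,65,300,145),show='w1z')
K,T,_=load('w1')
print([plane(K,T,c,.06).round(4).tolist() for c in((188,31),(332,31),(327,185),(198,185))])
K,T,_=load('scene0'); print(plane(K,T,(275,133),0),plane(K,T,(275,55),.25)); K,T,_=load('side0'); print(plane(K,T,(194,188),0))
E
```

```text
A 66.5 ell [261.16 108.75] [ 6.8 14.1] rect [261.   108.75] [12.2  6.2] 90.0 [[0.5877, -0.0244, 0.072], [0.5879, -0.0239, 0.064]]
A 46.125 ell [260.9  106.91] [40.3 42.8] rect [254.58  94.32] [16.  38.9] 62.4 [[0.5891, -0.0241, 0.072], [0.5895, -0.0236, 0.064]]
A 1.28125 ell [261.11 135.55] [0.5 4.4] rect [261.12 135.  ] [3.8 0.5] 90.0 [[0.5652, -0.0252, 0.072], [0.5649, -0.0247, 0.064]]
[[0.6474, 0.0403, 0.06], [0.6537, -0.081, 0.06], [0.5221, -0.0887, 0.06], [0.5156, 0.034, 0.06]]
[ 0.80560772 -0.19920061  0.        ] [ 0.82825495 -0.22051084  0.25      ]
[ 0.85266455 -0.19866994  0.        ]
```

View pics/w1z.png

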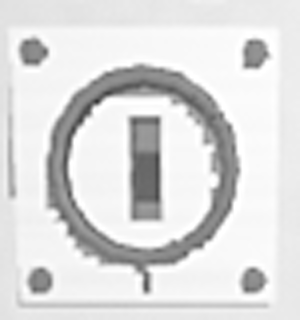

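```bash

R='[1,0.01,0.002,0,0.0932]'
python3 -m crank '[[1,0.01,0.002,0,0.093],[1,0.01,0.002,0,0.093],[1,0.01,0.002,0,0.093],[1,0.01,0.002,0,0.093],[1,0.01,0.002,0,0.093],[1,0.01,0.002,0,0.093],[1,0.01,0.002,0,0.093],[1,0.01,0.002,0,0.093]]'
python3 -m crank '[[1,0.01,0.002,0,0.093],[1,0.01,0.002,0,0.093],[1,0.01,0.002,0,0.093],[1,0.01,0.002,0,0.093],[1,0.01,0.002,0,0.093],[1,0.01,0.002,0,0.093],[1,0.01,0.002,0,0.093],[1,0.01,0.002,0,0.093]]'
python3 -m crank '[[1,0.01,0.002,0,0.093],[1,0.01,0.002,0,0.093],[1,0.01,0.002,0,0.093],[1,0.01,0.002,0,0.093],[1,0.01,0.002,0,0.093],[1,0.01,0.002,0,0.093],[1,0.01,0.002,0,0.093],[1,0.01,0.002,0,0.093]]'
python3 -m crank '[[1,0.01,0.002,0,0.093],[1,0.01,0.002,0,0.093],[1,0.01,0.002,0,0.093],[1,0.01,0.002,0,0.093],[1,0.01,0.002,0,0.093],[1,0.01,0.002,0,0.093],[1,0.01,0.002,0,0.117],[1,0,0,0,0]]'
python3 - <<'E'
from h import *
s=arm.observe(); print(s['joints'].round(3),s['position'].round(4),s['ee_rot'].round(4),s['force'].round(2))
snap('wrist','w2')
E
```

```text
clock: 2.87
position: [0.5362, -0.0471, 0.2199]
ee_rot: [2.875, 1.266, -0.001]
force: [-0.4, -0.2, -0.5]
width: 1.001
clock: 3.53
position: [0.5683, -0.0408, 0.2199]
ee_rot: [2.179, 2.263, -0.001]
force: [0.0, 0.1, 0.6]
width: 1.005
clock: 4.2
position: [0.6003, -0.0345, 0.2198]
ee_rot: [-1.157, -2.921, 0.002]
force: [0.6, -0.5, 0.2]
width: 1.002
clock: 4.87
position: [0.6287, -0.0289, 0.2194]
ee_rot: [-0.073, -3.14, 0.001]
force: [0.4, -0.0, 0.3]
width: 0.998
[ 0.525  0.627 -0.909  1.539  0.514  1.23   1.058] [ 0.6287 -0.0289  0.2194] [-7.2800e-02 -3.1402e+00  1.1000e-03] [ 0.41 -0.05  0.33]
```

View pics/w2.png

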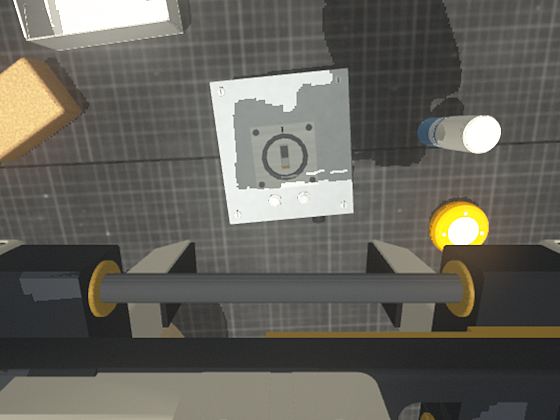

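```bash
python3 - <<'E'
from h import *
K,T,im=load('w2')
cv2.imwrite('pics/w2z.png',cv2.resize(im[115:205,235:335],None,fx=6,fy=6,interpolation=cv2.INTER_CUBIC))
print([plane(K,T,c,.06).round(4).tolist() for c in((210,82),(347,69),(353,213),(231,223))])
E
```

```text
[[0.5222, -0.0862, 0.06], [0.5172, 0.0343, 0.06], [0.6483, 0.0413, 0.06], [0.653, -0.0791, 0.06]]
```

View pics/w2z.png

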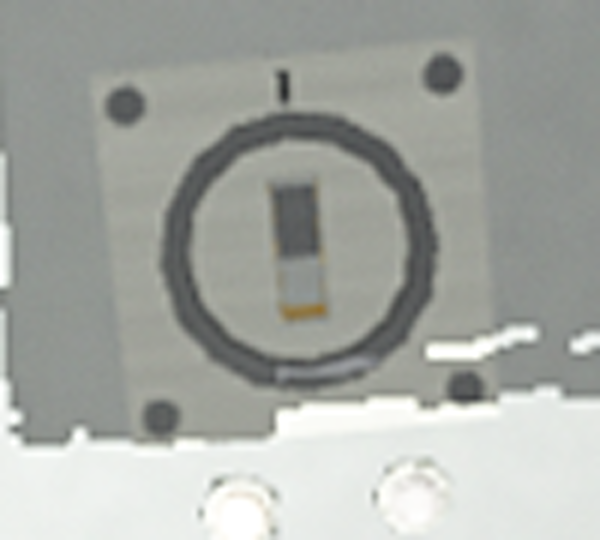

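```bash
python3 - <<'E'
from h import *
K1,T1,_=load('w1');K2,T2,_=load('w2')
u=lambda p:((p[0]+.5)/4-.5+225,(p[1]+.5)/4-.5+65)
v=lambda p:((p[0]+.5)/6-.5+235,(p[1]+.5)/6-.5+115)
a=u((146.3,167.7)); b=v((299.5,249)); p,r=tri((K1,T1,a),(K2,T2,b)); print('slot',p.round(4),r,plane(K1,T1,a,.064).round(4),plane(K2,T2,b,.064).round(4))
a=u((143.5,166)); b=v((299,249)); p,r=tri((K1,T1,a),(K2,T2,b)); print('bezel',p.round(4),r)
# screws
s1=[(33,51),(255,53),(253,280),(40,281)]; s2=[(466,388),(161,417),(125,105),(442,74)]
for x,y in zip(s1,s2):
    p,r=tri((K1,T1,u(x)),(K2,T2,v(y))); print(p.round(4),r)
a=[plane(K1,T1,u(x),.064) for x in s1]; b=[plane(K2,T2,v(x),.064) for x in s2]
print(np.mean(a,0).round(4),np.mean(b,0).round(4))
for q in(a,b):print([round(float(np.degrees(np.arctan2(*(d[[1,0]])))),1) for d in(q[0]-q[3],q[1]-q[2])])
q=[v(c) for c in((294,179),(304.5,319.5))];q=[plane(K2,T2,c,.064) for c in q];d=q[1]-q[0];print('slot dir w2',np.degrees(np.arctan2(d[1],d[0])),np.hypot(*d[:2]))
E
```

```text
slot [ 0.5901 -0.0234  0.0582] [np.float64(0.1), np.float64(0.1)] [ 0.5898 -0.0238  0.064 ] [ 0.5895 -0.0234  0.064 ]
bezel [ 0.59   -0.0233  0.0616] [np.float64(0.3), np.float64(0.3)]
[0.6129 0.002  0.0602] [np.float64(0.0), np.float64(0.0)]
[ 0.6145 -0.0463  0.0647] [np.float64(0.1), np.float64(0.1)]
[ 0.5669 -0.0488  0.0631] [np.float64(0.1), np.float64(0.1)]
[ 0.5644 -0.0013  0.0676] [np.float64(0.0), np.float64(0.0)]
[ 0.5895 -0.0236  0.064 ] [ 0.5896 -0.0236  0.064 ]
[2.6, 2.8]
[3.1, 2.9]
slot dir w2 1.8102748463040432 0.021477684431776257
```

```bash

python3 -m crank '[[1,-0.018,0.06,-0.003,-0.004],[1,-0.018,0.06,-0.003,-0.004],[1,-0.018,0.06,-0.003,-0.004],[1,-0.018,0.06,-0.003,-0.004],[1,-0.018,0.06,-0.003,-0.004],[1,-0.018,0.06,-0.003,-0.004],[1,-0.018,0.06,-0.003,-0.004],[1,-0.018,0.06,-0.003,-0.004]]'
python3 -m crank '[[1,-0.018,0.06,-0.003,-0.004],[1,-0.018,0.06,-0.003,-0.004],[1,-0.018,0.06,-0.003,-0.004],[1,-0.018,0.06,-0.003,-0.004],[1,-0.018,0.06,-0.003,-0.004],[1,-0.018,0.06,-0.003,-0.004],[1,0,0,0,0],[1,0,0,0,0]]'
python3 - <<'E'
from h import *
s=arm.observe(); print(s['joints'].round(3),s['position'].round(4),s['ee_rot'].round(4),s['force'].round(2))
im,_=snap('wrist','w3')
E
```

```text
clock: 5.58
position: [0.5703, 0.1648, 0.2102]
ee_rot: [0.141, 3.138, -0.001]
force: [0.0, -0.4, 0.3]
width: 1.001
clock: 6.25
position: [0.5268, 0.3096, 0.2031]
ee_rot: [0.173, 3.137, -0.0]
force: [-0.0, -0.2, 0.5]
width: 1.002
[-0.044  0.607 -0.893  1.608  0.504  1.172  0.41 ] [0.5268 0.3096 0.2031] [ 1.7310e-01  3.1368e+00 -2.0000e-04] [-0.04 -0.18  0.49]
```

View pics/w3.png

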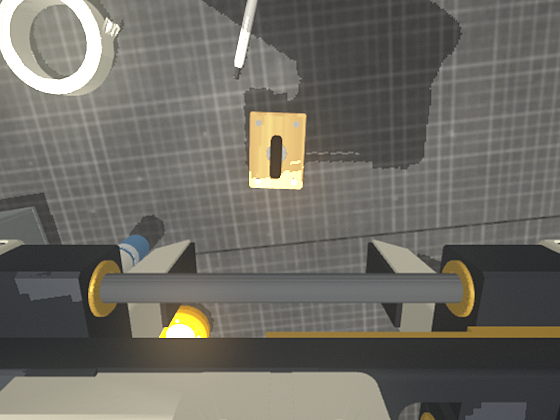

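```bash
python3 - <<'E'
from h import *
K,T,im=load('w3')
cv2.imwrite('pics/w3z.png',cv2.resize(im[105:195,230:325],None,fx=6,fy=6,interpolation=cv2.INTER_CUBIC))
E
```

```text
(no output)
```

View pics/w3z.png

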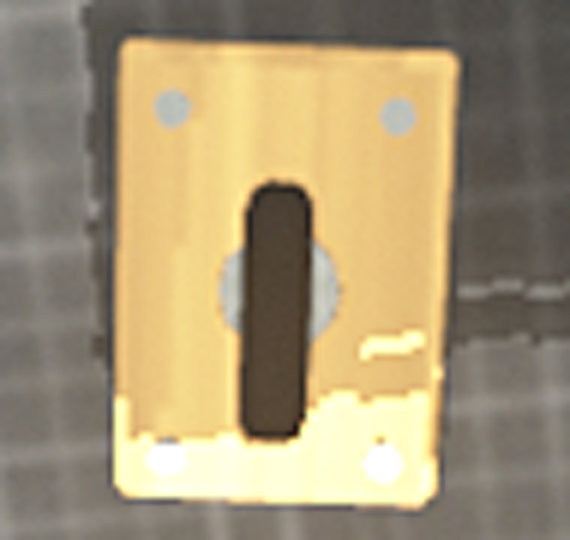

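```bash
python3 - <<'E'
from h import *
K,T,im=load('w3')
v=lambda p:((p[0]+.5)/6-.5+230,(p[1]+.5)/6-.5+105)
pl=lambda p,z:plane(K,T,v(p),z)
s=[pl(p,.028) for p in((172,108),(398,116),(383,462),(166,458))]
print('screw centre',np.mean(s,0).round(4)); 
for d in (s[3]-s[0],s[2]-s[1]): print(np.degrees(np.arctan2(d[1],d[0])),np.hypot(*d[:2]))
c=[pl(p,.028) for p in((120,39),(460,52),(438,507),(116,496))]
print('corners',np.mean(c,0).round(4),[np.round(np.hypot(*(c[i]-c[i-1])[:2]),4) for i in range(4)]);
for d in (c[3]-c[0],c[2]-c[1]): print(np.degrees(np.arctan2(d[1],d[0])))
print('shoulder c',pl((280,291),.032).round(4))
a,b=pl((279,181),.076),pl((271,441),.076); print('bow top ends',a.round(4),b.round(4),((a+b)/2).round(4),np.degrees(np.arctan2(*(b-a)[[1,0]])),np.hypot(*(b-a)[:2]))
a2=pl((275,311),.076)
K1,T1,_=load('scene0');K2,T2,_=load('side0')
for z in(.060,.076):print(proj(K,T,(.4828,.3102,z)))
w,t=tri((K,T,v((275,311))),(K2,T2,(220+377/3.1,180+345/3.1)));print('bow top tri',w.round(4),t)
E
```

```text
screw centre [0.4862 0.31   0.028 ]
-8.417643415740674 0.05655258952756089
-8.188951908115586 0.05599006487129928
corners [0.4847 0.3108 0.028 ] [np.float64(0.0736), np.float64(0.0538), np.float64(0.0735), np.float64(0.0542)]
-8.334465362990937
-8.021033177505286
shoulder c [0.486  0.3101 0.032 ]
bow top ends [0.4672 0.3128 0.076 ] [0.5028 0.3076 0.076 ] [0.485  0.3102 0.076 ] -8.365169078830705 0.035884220675078356
[275.46236794 152.40364213]
[275.14810819 154.14956555]
bow top tri [0.4845 0.3103 0.0778] [np.float64(0.0), np.float64(0.0)]
```

```bash

python3 -m crank '[[1,-0.015,0,0,-0.005],[1,-0.015,0,0,-0.005],[1,-0.015,0,-0.03,-0.005],[1,-0.015,0,-0.04,-0.005],[1,-0.015,0.001,-0.05,-0.005],[1,-0.015,0,-0.05,-0.005],[1,-0.0125,0,-0.04,-0.003],[1,0,0,-0.02,0]]'
python3 - <<'E'
from h import *
s=arm.observe(); print(s['joints'].round(3),s['position'].round(4),s['ee_rot'].round(4),s['force'].round(2))
im,_=snap('wrist','w4');snap('side','s4')
E
```

```text
clock: 6.97
position: [0.485, 0.3073, 0.1092]
ee_rot: [-0.228, -3.131, 0.004]
force: [-0.4, -0.7, 0.8]
width: 0.998
[-0.092  0.652 -0.838  1.796  0.582  0.963  0.249] [0.485  0.3073 0.1092] [-0.2278 -3.1312  0.0035] [-0.41 -0.72  0.81]
```

View pics/w4.png

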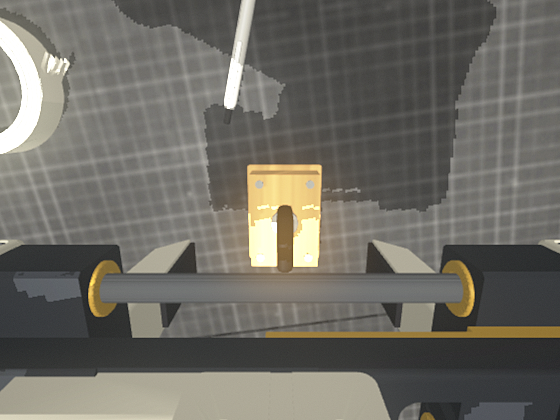

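View pics/s4.png

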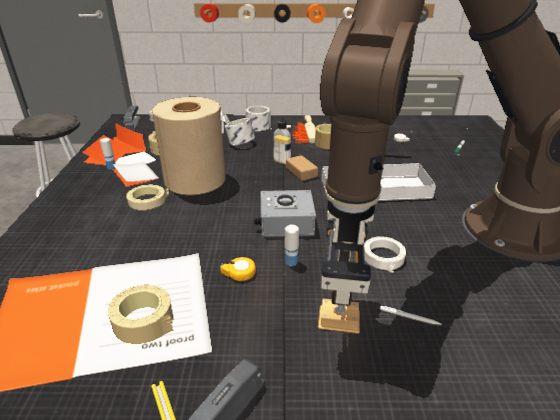

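The wrist view shows the bow at (285,240), centred between the open fingers, and the side view confirms the fingers straddle the key. I'll descend the rest of the way.

```bash

python3 -m crank '[[1,0,0,-0.02,0],[1,0,0,-0.025,0],[1,0,0,-0.025,0],[1,0,0,-0.02,0],[1,0,0,-0.01,0],[1,0,0,-0.01,0],[1,0,0,0,0],[1,0,0,0,0]]'
python3 - <<'E'
from h import *
s=arm.observe(); print(s['joints'].round(3),s['position'].round(4),s['ee_rot'].round(4),s['force'].round(2))
E
```

```text
clock: 7.73
position: [0.4867, 0.3092, 0.0669]
ee_rot: [-0.226, -3.133, -0.0]
force: [0.1, 0.3, -0.1]
width: 0.996
[-0.121  0.703 -0.798  1.826  0.638  0.89   0.205] [0.4867 0.3092 0.0669] [-0.2255 -3.1333 -0.    ] [ 0.06  0.29 -0.08]
```

```bash

python3 -m crank '[[1,-0.002,0.0025,-0.007,0],[1,0,0,-0.008,0],[1,0,0,-0.007,0],[1,0,0,0,0],[0.5,0,0,0,0],[0.35,0,0,0,0],[0.25,0,0,0,0],[0.2,0,0,0,0]]' 15
python3 -m crank '[[0.16,0,0,0,0],[0.15,0,0,0,0],[0.14,0,0,0,0],[0.13,0,0,0,0],[0.12,0,0,0,0],[0.11,0,0,0,0],[0.1,0,0,0,0],[0.09,0,0,0,0]]'
python3 - <<'E'
from h import *
s=arm.observe(); print(s['joints'].round(3),s['position'].round(4),s['ee_rot'].round(4),s['force'].round(2),s['ft_torque'].round(3),s['width'])
E
```

```text
clock: 8.4
position: [0.486, 0.3102, 0.0583]
ee_rot: [0.226, 3.133, 0.0]
force: [-0.5, -1.1, 0.3]
width: 0.756
clock: 9.07
position: [0.4859, 0.3101, 0.0581]
ee_rot: [0.226, 3.133, 0.0]
force: [0.3, 0.5, 0.0]
width: 0.177
[-0.13   0.714 -0.788  1.833  0.65   0.874  0.193] [0.4859 0.3101 0.0581] [0.2257 3.1335 0.    ] [0.28 0.51 0.02] [ 0.027 -0.124 -0.051] 0.17723546086538466
```

```bash

python3 -m crank '[[0.08,0,0,0,0],[0.06,0,0,0,0],[0.04,0,0,0,0],[0,0,0,0,0],[0,0,0,0,0],[0,0,0,0,0],[0,0,0,0,0],[0,0,0,0,0]]' 10
python3 -m crank '[[0,0,0,0,0],[0,0,0,0,0],[0,0,0,0,0],[0,0,0,0,0],[0,0,0,0,0],[0,0,0,0,0],[0,0,0,0,0],[0,0,0,0,0]]' 35
python3 - <<'E'
from h import *
s=arm.observe(); print(s['joints'].round(3),s['position'].round(4),s['ee_rot'].round(4),s['force'].round(2),s['ft_torque'].round(3),s['width'])
E
```

```text
clock: 9.73
position: [0.4859, 0.31, 0.0581]
ee_rot: [0.226, 3.133, -0.0]
force: [-0.5, 0.7, -0.2]
width: 0.108
clock: 10.4
position: [0.4859, 0.3102, 0.0582]
ee_rot: [0.226, 3.133, 0.0]
force: [0.2, -0.0, -1.2]
width: 0.109
[-0.13   0.714 -0.788  1.833  0.65   0.874  0.193] [0.4859 0.3102 0.0582] [2.2560e-01 3.1334e+00 1.0000e-04] [ 0.23 -0.03 -1.25] [ 0.041 -0.17   0.004] 0.1092526662453193
```

```bash

python3 -m crank '[[0,0,0,0.01,0],[0,0,0,0.02,0],[0,0,0,0.03,0],[0,0,0,0.04,0],[0,0,0,0.05,0],[0,0,0,0.05,0],[0,0,0,0.05,0],[0,0,0,0.03,0]]'
python3 - <<'E'
from h import *
s=arm.observe(); print(s['joints'].round(3),s['position'].round(4),s['ee_rot'].round(4),s['force'].round(2),s['ft_torque'].round(3),s['width'])
im,_=snap('wrist','w5');snap('side','s5')
cv2.imwrite('pics/s5z.png',cv2.resize(cv2.imread('pics/s5.png')[180:350,260:430],None,fx=3.4,fy=3.4,interpolation=cv2.INTER_CUBIC))
E
```

```text
clock: 11.07
position: [0.4863, 0.3111, 0.1735]
ee_rot: [0.225, 3.131, 0.003]
force: [0.7, -0.0, -1.1]
width: 0.106
[-0.059  0.584 -0.89   1.73   0.51   1.073  0.308] [0.4863 0.3111 0.1735] [0.225  3.1312 0.0035] [ 0.73 -0.02 -1.11] [ 0.113 -0.114  0.006] 0.10630931956973078
```

View pics/w5.png

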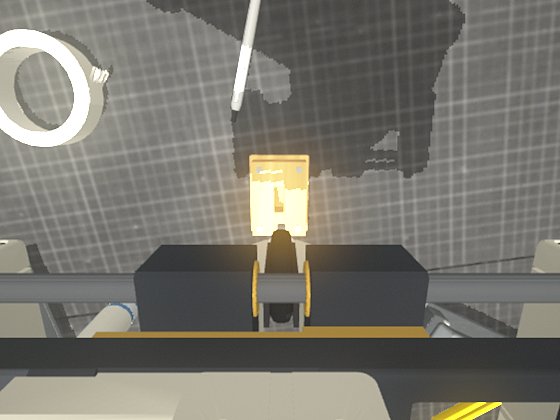

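View pics/s5z.png

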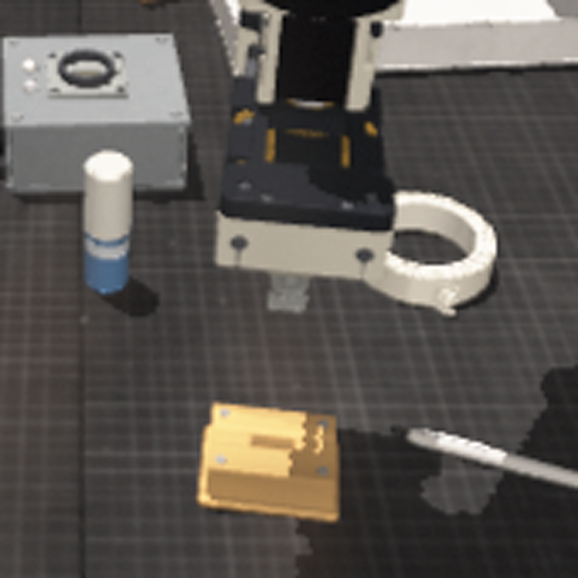

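```bash
python3 - <<'E'
from h import *
K2,T2,_=load('s5'); print(T2[:3,3])
print('tip pred',proj(K2,T2,(.4863,.3111,.1275)),'seen 345.0 269.4'); print('slot pred',proj(K2,T2,(.4859,.3102,.028)),'seen ~341 309.7')
print('lock pred',proj(K2,T2,(.5896,-.0236,.064)))
K,T,im=load('w5')
print('tip wrist pred',proj(K,T,(.4863,.3111,.1275)),proj(K,T,(.4859,.3102,.028)))
cv2.imwrite('pics/w5z.png',cv2.resize(im[145:335,225:335],None,fx=3.1,fy=3.1,interpolation=cv2.INTER_CUBIC))
E
```

```text
[0.59920451 0.89010883 0.63700546]
tip pred [342.99263909 271.28246825] seen 345.0 269.4
slot pred [338.72241095 310.28604525] seen ~341 309.7
lock pred [283.83880103 201.53688761]
tip wrist pred [279.85017114 237.5757219 ] [278.88598163 199.48844226]
```

View pics/w5z.png

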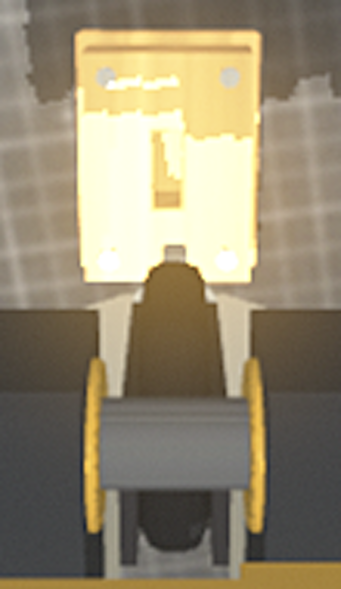

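```bash

python3 -m crank '[[0,0.017,-0.055,0,0.012],[0,0.017,-0.055,0,0.012],[0,0.017,-0.055,0,0.012],[0,0.017,-0.055,0,0.012],[0,0.017,-0.055,0,0.012],[0,0.017,-0.055,0,0.012],[0,0.017,-0.055,0,0.012],[0,0.017,-0.055,0,0.012]]'
python3 -m crank '[[0,0.017,-0.055,0,0.012],[0,0.017,-0.055,0,0.012],[0,0.017,-0.055,0,0.012],[0,0.017,-0.055,0,0.012],[0,0.017,-0.055,0,0.012],[0,0.017,-0.055,0,0.012],[0,0.017,-0.055,0,0.018],[0,0,0,0,0]]'
python3 -m crank '[[0,0,-0.012,0,0],[0,0,0,0,0],[0,0,0,-0.01,0],[0,0,0,-0.02,0],[0,0,0,-0.02,0],[0,0,0,-0.01,0],[0,0,0,0,0],[0,0,0,0,0]]'
python3 - <<'E'
from h import *
s=arm.observe(); print(s['joints'].round(3),s['position'].round(4),s['ee_rot'].round(4),s['force'].round(2),s['ft_torque'].round(3),s['width'])
im,_=snap('wrist','w6');snap('side','s6');snap('scene','c6')
cv2.imwrite('pics/s6z.png',cv2.resize(cv2.imread('pics/s6.png')[130:250,220:350],None,fx=4.5,fy=4.5,interpolation=cv2.INTER_CUBIC))
E
```

```text
clock: 11.83
position: [0.54, 0.1326, 0.1692]
ee_rot: [-0.067, -3.14, 0.001]
force: [0.1, -0.5, -0.9]
width: 0.107
clock: 12.5
position: [0.5886, -0.0263, 0.1683]
ee_rot: [0.071, -3.139, 0.004]
force: [-0.6, -1.0, -1.9]
width: 0.108
clock: 13.17
position: [0.5876, -0.0244, 0.1457]
ee_rot: [0.081, -3.14, -0.0]
force: [-0.9, -1.1, -0.4]
width: 0.107
[ 0.554  0.651 -0.916  1.727  0.582  1.062  1.062] [ 0.5876 -0.0244  0.1457] [ 8.1000e-02 -3.1396e+00 -2.0000e-04] [-0.88 -1.07 -0.38] [ 0.063 -0.188 -0.025] 0.10727048147212459
```

View pics/w6.png

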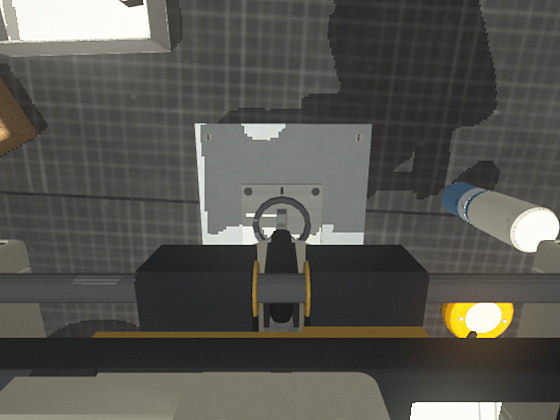

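View pics/s6z.png

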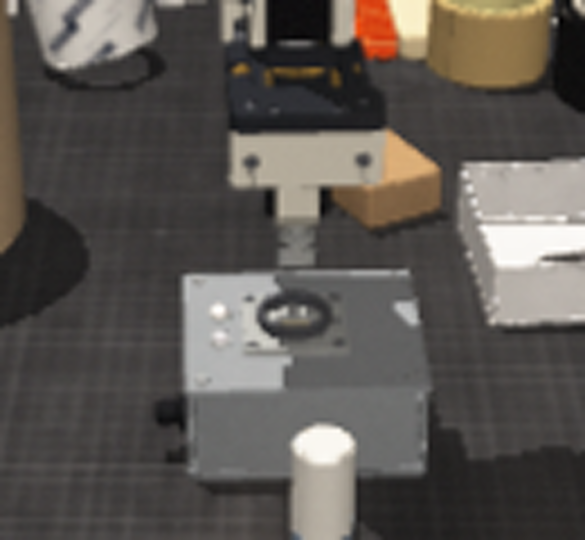

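```bash

python3 -m crank '[[0,0.005,0.002,-0.01,0],[0,0,0,-0.015,0],[0,0,0,-0.015,0],[0,0,0,-0.012,0],[0,0,0,-0.01,0],[0,0,0,-0.005,0],[0,0,0,0,0],[0,0,0,0,0]]'
python3 - <<'E'
from h import *
s=arm.observe(); print(s['joints'].round(3),s['position'].round(4),s['ee_rot'].round(4),s['force'].round(2),s['ft_torque'].round(3),s['width'])
im,_=snap('wrist','w7');snap('side','s7');snap('scene','c7')
cv2.imwrite('pics/s7z.png',cv2.resize(cv2.imread('pics/s7.png')[160:230,250:330],None,fx=7,fy=7,interpolation=cv2.INTER_CUBIC))
cv2.imwrite('pics/c7z.png',cv2.resize(cv2.imread('pics/c7.png')[155:225,255:335],None,fx=7,fy=7,interpolation=cv2.INTER_CUBIC))
E
```

```text
clock: 13.98
position: [0.5899, -0.0238, 0.1193]
ee_rot: [0.08, -3.14, -0.0]
force: [0.6, -0.7, -1.6]
width: 0.108
[ 0.537  0.681 -0.893  1.747  0.614  1.018  1.036] [ 0.5899 -0.0238  0.1193] [ 8.0200e-02 -3.1404e+00 -3.0000e-04] [ 0.63 -0.69 -1.57] [ 0.088 -0.099 -0.017] 0.1083891528489752
```

View pics/w7.png

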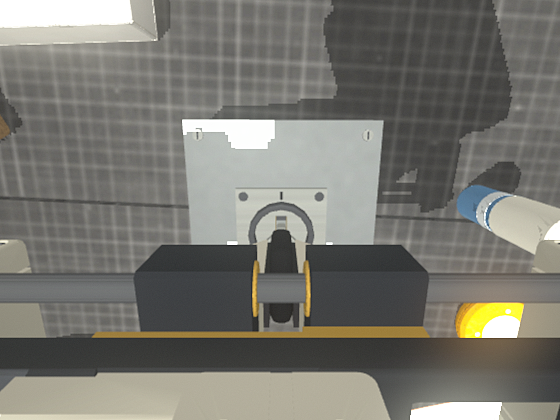

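View pics/s7z.png

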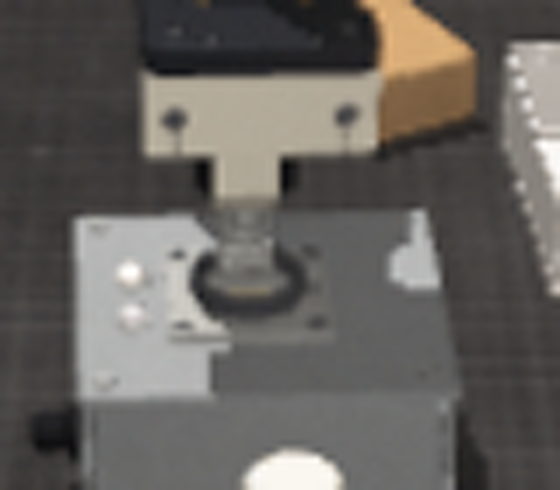

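View pics/c7z.png

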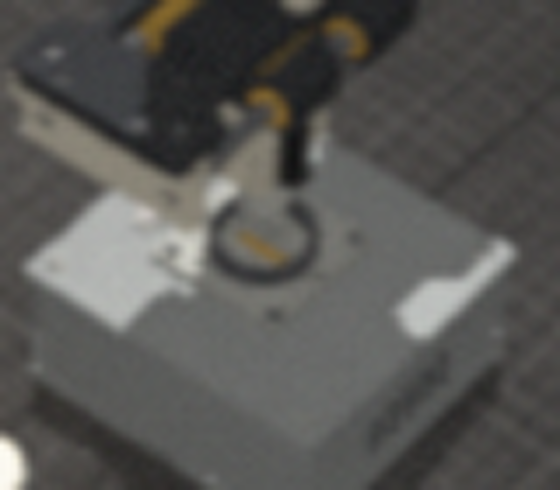

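```bash

python3 -m crank '[[0,0,0,-0.004,0],[0,0,0,-0.004,0],[0,0,0,-0.004,0],[0,0,0,-0.004,0],[0,0,0,-0.002,0],[0,0,0,0,0],[0,0,0,0,0],[0,0,0,0,0]]'
python3 -m crank '[[0,0,0,-0.002,0],[0,0,0,-0.002,0],[0,0,0,-0.002,0],[0,0,0,-0.002,0],[0,0,0,0,0],[0,0,0,0,0],[0,0,0,0,0],[0,0,0,0,0]]'
python3 - <<'E'
from h import *
s=arm.observe(); print(s['position'].round(4),s['ee_rot'].round(4),s['force'].round(2),s['ft_torque'].round(3),s['width'])
E
```

```text
clock: 14.8
position: [0.59, -0.0239, 0.1122]
ee_rot: [-0.08, 3.14, 0.0]
force: [0.4, 0.3, -0.4]
width: 0.104
clock: 15.47
position: [0.5899, -0.0239, 0.109]
ee_rot: [-0.08, 3.14, 0.0]
force: [-0.4, -0.2, -0.9]
width: 0.104
[ 0.5899 -0.0239  0.109 ] [-8.0000e-02  3.1405e+00  1.0000e-04] [-0.36 -0.2  -0.95] [ 0.096 -0.121 -0.035] 0.10404581323323046
```

```bash

python3 -m crank '[[0,0,0,-0.002,0],[0,0,0,-0.002,0],[0,0,0,-0.002,0],[0,0,0,-0.002,0],[0,0,0,0,0],[0,0,0,0,0],[0,0,0,0,0],[0,0,0,0,0]]'
python3 - <<'E'
from h import *
s=arm.observe(); print(s['position'].round(4),s['ee_rot'].round(4),s['force'].round(2),s['ft_torque'].round(3),s['width'])
E
```

```text
clock: 16.13
position: [0.5899, -0.0238, 0.1058]
ee_rot: [-0.08, 3.14, 0.0]
force: [-0.5, 0.5, -1.0]
width: 0.106
[ 0.5899 -0.0238  0.1058] [-8.0200e-02  3.1405e+00  2.0000e-04] [-0.51  0.51 -0.99] [ 0.081 -0.139  0.009] 0.10601695336160025
```

```bash

python3 -m crank '[[0,0,0,-0.003,0],[0,0,0,-0.003,0],[0,0,0,-0.003,0],[0,0,0,-0.003,0],[0,0,0,0,0],[0,0,0,0,0],[0,0,0,0,0],[0,0,0,0,0]]'
python3 -m crank '[[0,0,0,-0.003,0],[0,0,0,-0.003,0],[0,0,0,-0.003,0],[0,0,0,-0.002,0],[0,0,0,0,0],[0,0,0,0,0],[0,0,0,0,0],[0,0,0,0,0]]'
python3 - <<'E'
from h import *
s=arm.observe(); print(s['position'].round(4),s['ee_rot'].round(4),s['force'].round(2),s['ft_torque'].round(3),s['width'])
E
```

```text
clock: 16.8
position: [0.59, -0.0238, 0.101]
ee_rot: [-0.08, 3.14, 0.0]
force: [-0.4, 0.4, -0.5]
width: 0.106
clock: 17.47
position: [0.59, -0.0239, 0.0966]
ee_rot: [-0.08, 3.14, 0.0]
force: [0.2, 0.6, -1.4]
width: 0.104
[ 0.59   -0.0239  0.0966] [-0.08    3.1404  0.    ] [ 0.25  0.57 -1.4 ] [ 0.15  -0.126  0.015] 0.10425812860411239
```

```bash

python3 -m crank '[[0,0,0,-0.001,0],[0,0,0,-0.001,0],[0,0,0,-0.001,0],[0,0,0,-0.001,0],[0,0,0,0,0],[0,0,0,0,0],[0,0,0,0,0],[0,0,0,0,0]]'
python3 -m crank '[[0,0,0,-0.001,0],[0,0,0,0,0],[0,0,0,-0.0005,0],[0,0,0,0,0],[0,0,0,-0.0005,0],[0,0,0,0,0],[0,0,0,0,0],[0,0,0,0,0]]'
python3 - <<'E'
from h import *
s=arm.observe(); print(s['position'].round(4),s['ee_rot'].round(4),s['force'].round(2),s['ft_torque'].round(3),s['width'])
E
```

```text
clock: 18.13
position: [0.5899, -0.0239, 0.095]
ee_rot: [-0.08, 3.14, 0.0]
force: [0.0, -0.0, -0.5]
width: 0.105
clock: 18.8
position: [0.5899, -0.0239, 0.0941]
ee_rot: [0.08, -3.141, -0.0]
force: [0.9, 0.6, -1.5]
width: 0.105
[ 0.5899 -0.0239  0.0941] [ 0.0801 -3.1405 -0.    ] [ 0.87  0.62 -1.48] [ 0.105 -0.16   0.018] 0.10546530098527013
```

```bash

python3 -m crank '[[0,0,0,-0.0005,0],[0,0,0,0,0],[0,0,0,-0.0005,0],[0,0,0,0,0],[0,0,0,0,0],[0,0,0,0,0],[0,0,0,0,0],[0,0,0,0,0]]'
python3 -m crank '[[0,0,0,-0.0005,0],[0,0,0,0,0],[0,0,0,-0.0005,0],[0,0,0,0,0],[0,0,0,0,0],[0,0,0,0,0],[0,0,0,0,0],[0,0,0,0,0]]'
python3 - <<'E'
from h import *
s=arm.observe(); print(s['position'].round(4),s['ee_rot'].round(4),s['force'].round(2),s['ft_torque'].round(3),s['width'])
E
```

```text
clock: 19.47
position: [0.5899, -0.0239, 0.094]
ee_rot: [-0.08, 3.14, -0.0]
force: [-1.3, -1.1, 5.6]
width: 0.104
clock: 20.13
position: [0.59, -0.0238, 0.094]
ee_rot: [-0.08, 3.14, -0.001]
force: [-3.4, -1.8, 9.5]
width: 0.104
[ 0.59   -0.0238  0.094 ] [-8.0100e-02  3.1402e+00 -6.0000e-04] [-3.42 -1.8   9.5 ] [-0.139  0.735  0.029] 0.10395885514742095
```

```bash

python3 -m crank '[[0,0,0,0.0006,0],[0,0,0,0,-0.02],[0,0,0,0,-0.03],[0,0,0,0,-0.03],[0,0,0,0,-0.03],[0,0,0,0,-0.03],[0,0,0,0,-0.02],[0,0,0,0,0]]'
python3 - <<'E'
from h import *
s=arm.observe(); print(s['joints'].round(3),s['position'].round(4),s['ee_rot'].round(4),s['force'].round(2),s['ft_torque'].round(3),s['width'])
E
```

```text
clock: 20.8
position: [0.5902, -0.024, 0.094]
ee_rot: [0.185, 3.135, -0.001]
force: [-1.4, -1.3, 6.0]
width: 0.108
[ 0.5    0.693 -0.83   1.77   0.615  0.958  0.867] [ 0.5902 -0.024   0.094 ] [ 1.8520e-01  3.1353e+00 -5.0000e-04] [-1.4  -1.29  5.95] [-0.185  0.241  0.095] 0.10847617603920444
```

```bash

python3 -m crank '[[0,0,0,0.0002,-0.04],[0,0,0,0,-0.05],[0,0,0,0,-0.05],[0,0,0,0,-0.05],[0,0,0,0,-0.05],[0,0,0,0,-0.05],[0,0,0,0,-0.04],[0,0,0,0,0]]'
python3 -m crank '[[0,0,0,0,-0.04],[0,0,0,0,-0.05],[0,0,0,0,-0.05],[0,0,0,0,-0.05],[0,0,0,0,-0.05],[0,0,0,0,-0.05],[0,0,0,0,-0.04],[0,0,0,0,0]]'
python3 - <<'E'
from h import *
s=arm.observe(); print(s['joints'].round(3),s['position'].round(4),s['ee_rot'].round(4),s['force'].round(2),s['ft_torque'].round(3),s['width'],np.degrees(2*np.arctan2(s['ee_rot'][1],s['ee_rot'][0])))
E
```

```text
clock: 21.47
position: [0.5901, -0.0245, 0.0941]
ee_rot: [0.724, 3.056, -0.002]
force: [-2.0, -2.9, 5.8]
width: 0.106
clock: 22.13
position: [0.5898, -0.025, 0.094]
ee_rot: [1.239, 2.886, -0.003]
force: [-3.5, -3.3, 7.3]
width: 0.106
[ 0.4    0.636 -0.661  1.779  0.488  0.897  0.28 ] [ 0.5898 -0.025   0.094 ] [ 1.2391e+00  2.8862e+00 -2.7000e-03] [-3.49 -3.27  7.33] [-0.803  0.615  0.1  ] 0.10624016169114367 133.52851217252245
```

```bash

python3 -m crank '[[0,0,0.001,0.0005,-0.04],[0,0,0.001,0,-0.06],[0,0,0.001,0,-0.06],[0,0,0,0,-0.06],[0,0,0,0,-0.06],[0,0,0,0,-0.06],[0,0,0,0,-0.04],[0,0,0,0,0]]'
python3 - <<'E'
from h import *
s=arm.observe(); print(s['joints'].round(3),s['position'].round(4),s['ee_rot'].round(4),s['force'].round(2),s['ft_torque'].round(3),s['width'],np.degrees(2*np.arctan2(s['ee_rot'][1],s['ee_rot'][0])))
E
```

```text
clock: 22.8
position: [0.5893, -0.0251, 0.094]
ee_rot: [1.786, 2.583, -0.006]
force: [-4.0, -6.3, 7.7]
width: 0.108
[ 0.335  0.609 -0.56   1.785  0.413  0.869 -0.056] [ 0.5893 -0.0251  0.094 ] [ 1.7861  2.5833 -0.0056] [-4.05 -6.34  7.67] [-1.588  0.911  0.035] 0.10794776850883825 110.6800298279791
```

```bash

python3 -m crank '[[0,0,-0.002,0.0003,0],[0,-0.001,-0.002,0,-0.02],[0,0,0,0,-0.02],[0,0,0,0,-0.02],[0,0,0,0,-0.01],[0,0,0,0,0],[0,0,0,0,0],[0,0,0,0,0]]'
python3 - <<'E'
from h import *
s=arm.observe(); print(s['joints'].round(3),s['position'].round(4),s['ee_rot'].round(4),s['force'].round(2),s['ft_torque'].round(3),s['width'],np.degrees(2*np.arctan2(s['ee_rot'][1],s['ee_rot'][0])))
E
```

```text
clock: 23.47
position: [0.5891, -0.0254, 0.094]
ee_rot: [1.876, 2.519, -0.003]
force: [-4.3, -4.4, 6.3]
width: 0.111
[ 0.326  0.604 -0.543  1.787  0.399  0.863 -0.113] [ 0.5891 -0.0254  0.094 ] [ 1.8761  2.5195 -0.0028] [-4.3  -4.41  6.29] [-0.98   0.676  0.065] 0.11106047683534136 106.65460266145489
```

```bash

python3 -m crank '[[0,0,0,0.0003,-0.01],[0,0,-0.001,0,-0.01],[0,0,0,0,-0.01],[0,0,0,0,-0.01],[0,0,0,0,0],[0,0,0,0,0],[0,0,0,0,0],[0,0,0,0,0]]'
python3 - <<'E'
from h import *
s=arm.observe(); print(s['joints'].round(3),s['position'].round(4),s['ee_rot'].round(4),s['force'].round(2),s['ft_torque'].round(3),s['width'],np.degrees(2*np.arctan2(s['ee_rot'][1],s['ee_rot'][0])))
E
```

```text
clock: 24.13
position: [0.589, -0.0255, 0.094]
ee_rot: [-1.929, -2.48, 0.002]
force: [-4.1, -4.0, 6.0]
width: 0.108
[ 0.319  0.602 -0.533  1.787  0.391  0.86  -0.147] [ 0.589  -0.0255  0.094 ] [-1.9286e+00 -2.4799e+00  2.2000e-03] [-4.08 -4.03  6.  ] [-0.952  0.803  0.06 ] 0.10842613299170496 -255.7442468193621
```

```bash

python3 -m crank '[[0,0,0,0.0003,-0.01],[0,0,0,0,-0.01],[0,0,0,0,-0.01],[0,0,0,0,-0.01],[0,0,0,0,0],[0,0,0,0,0],[0,0,0,0,0],[0,0,0,0,0]]'
python3 - <<'E'
from h import *
s=arm.observe(); print(s['joints'].round(3),s['position'].round(4),s['ee_rot'].round(4),s['force'].round(2),s['ft_torque'].round(3),s['width'],np.degrees(2*np.arctan2(s['ee_rot'][1],s['ee_rot'][0])))
f=snap('wrist','w8'); snap('scene','c8')
cv2.imwrite('pics/c8z.png',cv2.resize(cv2.imread('pics/c8.png')[145:235,245:345],None,fx=6,fy=6,interpolation=cv2.INTER_CUBIC))
E
```

```text
clock: 24.8
position: [0.589, -0.0255, 0.0941]
ee_rot: [-1.98, -2.439, 0.002]
force: [-3.4, -4.4, 3.7]
width: 0.109
[ 0.312  0.6   -0.522  1.788  0.383  0.857 -0.182] [ 0.589  -0.0255  0.0941] [-1.9797 -2.4392  0.0025] [-3.36 -4.41  3.67] [-1.031  0.835  0.254] 0.10867036753175155 -258.1262083391173
```

View pics/w8.png

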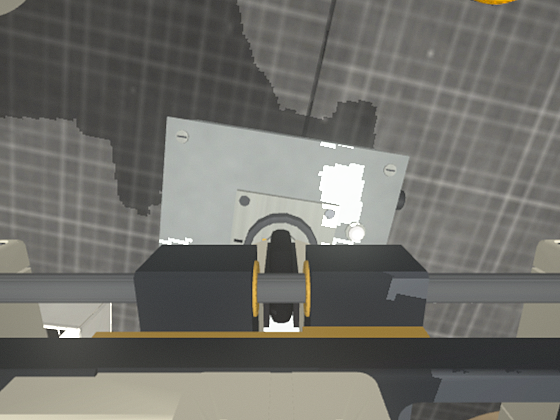

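View pics/c8z.png

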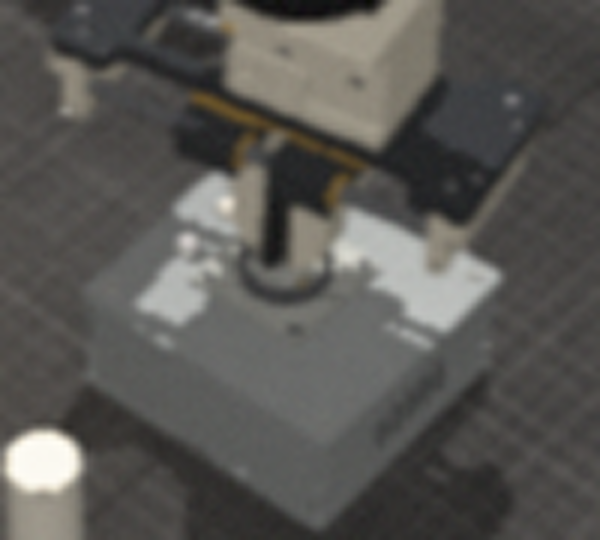

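```bash

python3 -m crank '[[0,0,0,0,0.04],[0,0,0,0,0.05],[0,0,0,0,0.05],[0,0,0,0,0.05],[0,0,0,0,0.05],[0,0,0.001,0,0.05],[0,0,0,0,0.05],[0,0,0,0,0.02]]'
python3 - <<'E'
from h import *
s=arm.observe(); print(s['joints'].round(3),s['position'].round(4),s['ee_rot'].round(4),s['force'].round(2),s['ft_torque'].round(3),s['width'],np.degrees(2*np.arctan2(s['ee_rot'][1],s['ee_rot'][0])))
E
```

```text
clock: 25.57
position: [0.5893, -0.025, 0.0941]
ee_rot: [-1.485, -2.769, 0.001]
force: [-2.6, -4.6, 3.6]
width: 0.108
[ 0.374  0.623 -0.618  1.782  0.454  0.883  0.136] [ 0.5893 -0.025   0.0941] [-1.4845e+00 -2.7685e+00  1.5000e-03] [-2.57 -4.55  3.61] [-1.067  0.479 -0.108] 0.10810232503814363 -236.4009991471951
```

```bash

python3 -m crank '[[0,0,0,0,0.05],[0,0,0,0,0.06],[0,0,0,0,0.06],[0,0,0,0,0.06],[0,0,0,0,0.06],[0,0,0.001,0,0.06],[0,0,0,0,0.06],[0,0,0,0,0.02]]'
python3 -m crank '[[0,0,0,0,0.05],[0,0,0,0,0.06],[0,0,0,0,0.06],[0,0,0,0,0.06],[0,0.001,0,0,0.06],[0,0,0,0,0.05],[0,0,0,0,0.03],[0,0,0,0,0.0]]'
python3 - <<'E'
from h import *
s=arm.observe(); print(s['joints'].round(3),s['position'].round(4),s['ee_rot'].round(4),s['force'].round(2),s['ft_torque'].round(3),s['width'],np.degrees(2*np.arctan2(s['ee_rot'][1],s['ee_rot'][0])))
E
```

```text
clock: 26.23
position: [0.5897, -0.0246, 0.0941]
ee_rot: [0.829, 3.03, -0.001]
force: [-0.4, -5.9, 2.8]
width: 0.105
clock: 26.9
position: [0.5899, -0.0241, 0.094]
ee_rot: [-0.233, -3.133, -0.0]
force: [-1.6, -4.3, 2.3]
width: 0.104
[ 0.497  0.691 -0.824  1.771  0.609  0.956  0.841] [ 0.5899 -0.0241  0.094 ] [-2.3320e-01 -3.1326e+00 -2.0000e-04] [-1.6  -4.29  2.3 ] [-0.795  0.193 -0.047] 0.10385145227866895 -188.5151816888455
```

```bash

python3 -m crank '[[0,0,-0.001,0,0.03],[0,0,0,0,0.05],[0,0,0,0,0.05],[0,0,0,0,0.05],[0,0,0,0,0.04],[0,0,0,0,0.03],[0,0,0,0,0],[0,0,0,0,0]]'
python3 - <<'E'
from h import *
s=arm.observe(); print(s['joints'].round(3),s['position'].round(4),s['ee_rot'].round(4),s['force'].round(2),s['ft_torque'].round(3),s['width'],np.degrees(2*np.arctan2(s['ee_rot'][1],s['ee_rot'][0])))
E
```

```text
clock: 27.57
position: [0.5899, -0.0238, 0.0941]
ee_rot: [-0.175, 3.137, 0.001]
force: [-1.4, -0.8, -0.1]
width: 0.107
[ 0.531  0.715 -0.886  1.768  0.656  0.982  1.063] [ 0.5899 -0.0238  0.0941] [-1.7490e-01  3.1367e+00  1.3000e-03] [-1.4  -0.8  -0.06] [-0.129 -0.002 -0.037] 0.10729801239061242 186.3815639178114
```

```bash

python3 -m crank '[[0,0,0,0,0.015],[0,0,0,0,0.015],[0,0,0,0,0.01],[0,0,0,0,0.01],[0,0,0,0,0],[0,0,0,0,0],[0,0,0,0,0],[0,0,0,0,0]]'
python3 - <<'E'
from h import *
s=arm.observe(); print(s['position'].round(4),s['ee_rot'].round(4),s['force'].round(2),s['ft_torque'].round(3),s['width'],np.degrees(2*np.arctan2(s['ee_rot'][1],s['ee_rot'][0])))
E
```

```text
clock: 28.23
position: [0.5899, -0.0239, 0.0942]
ee_rot: [-0.261, 3.131, 0.001]
force: [-0.8, 1.8, -2.5]
width: 0.107
[ 0.5899 -0.0239  0.0942] [-2.6080e-01  3.1307e+00  9.0000e-04] [-0.75  1.78 -2.48] [ 0.648 -0.032 -0.033] 0.10695706226764515 189.52525898766206
```

```bash

python3 -m crank '[[0,0,0,0,0.01],[0,0,0,0,0.01],[0,0,0,0,0.01],[0,0,0,0,0],[0,0,0,0,0],[0,0,0,0,0],[0,0,0,0,0],[0,0,0,0,0]]'
python3 - <<'E'
from h import *
s=arm.observe(); print(s['position'].round(4),s['ee_rot'].round(4),s['force'].round(2),s['ft_torque'].round(3),s['width'],np.degrees(2*np.arctan2(s['ee_rot'][1],s['ee_rot'][0])))
E
```

```text
clock: 28.9
position: [0.5898, -0.0239, 0.0942]
ee_rot: [-0.31, 3.126, 0.001]
force: [0.6, 4.1, -2.7]
width: 0.103
[ 0.5898 -0.0239  0.0942] [-3.1020e-01  3.1262e+00  8.0000e-04] [ 0.61  4.09 -2.72] [ 1.337 -0.041 -0.212] 0.10327408460630154 191.33283207652778
```

```bash

python3 -m crank '[[0,0,0,0,-0.03],[0,0,0,0,-0.04],[0,0,0,0,-0.04],[0,0,0,0,-0.029],[0,0,0,0,0],[0,0,0,0,0],[0,0,0,0,0],[0,0,0,0,0]]'
python3 - <<'E'
from h import *
s=arm.observe(); print(s['position'].round(4),s['ee_rot'].round(4),s['force'].round(2),s['ft_torque'].round(3),s['width'],np.degrees(2*np.arctan2(s['ee_rot'][1],s['ee_rot'][0])))
E
python3 -m crank '[[0,0,0,0.003,0],[0,0,0,0.003,0],[0,0,0,0.003,0],[0,0,0,0.003,0],[0,0,0,0,0],[0,0,0,0,0],[0,0,0,0,0],[0,0,0,0,0]]'
```

```text
clock: 29.57
position: [0.5901, -0.0248, 0.0944]
ee_rot: [-0.082, 3.14, -0.001]
force: [-0.4, 0.8, -1.1]
width: 0.109
[ 0.5901 -0.0248  0.0944] [-8.2400e-02  3.1401e+00 -1.0000e-03] [-0.39  0.77 -1.14] [ 0.172 -0.145  0.016] 0.10944648535700419 183.00522707744622
clock: 30.23
position: [0.5899, -0.0243, 0.099]
ee_rot: [0.082, -3.14, 0.0]
force: [0.2, -0.7, -1.0]
width: 0.109
```

```bash

python3 -m crank '[[0,0,0.001,0.003,0],[0,0,0,0.003,0],[0,0,0,0.003,0],[0,0,0,0.003,0],[0,0,0,0,0],[0,0,0,0,0],[0,0,0,0,0],[0,0,0,0,0]]'
python3 -m crank '[[0,0,0,0.003,0],[0,0,0,0.003,0],[0,0,0,0.003,0],[0,0,0,0.003,0],[0,0,0,0.003,0],[0,0,0,0.003,0],[0,0,0,0,0],[0,0,0,0,0]]'
python3 - <<'E'
from h import *
s=arm.observe(); print(s['position'].round(4),s['ee_rot'].round(4),s['force'].round(2),s['ft_torque'].round(3),s['width'],np.degrees(2*np.arctan2(s['ee_rot'][1],s['ee_rot'][0])))
E
```

```text
clock: 30.9
position: [0.5899, -0.0239, 0.1038]
ee_rot: [0.082, -3.14, -0.0]
force: [0.2, -0.2, -0.5]
width: 0.112
clock: 31.57
position: [0.59, -0.0239, 0.1111]
ee_rot: [-0.082, 3.14, -0.0]
force: [0.7, 0.5, -0.9]
width: 0.108
[ 0.59   -0.0239  0.1111] [-8.1700e-02  3.1403e+00 -1.0000e-04] [ 0.7   0.53 -0.88] [ 0.11  -0.116 -0.012] 0.10788307753045562 182.97887307615176
```

```bash

python3 -m crank '[[0,0,0,0.01,0],[0,0,0,0.02,0],[0,0,0,0.03,0],[0,0,0,0.03,0],[0,0,0,0.03,0],[0,0,0,0.03,0],[0,0,0,0,0],[0,0,0,0,0]]'
python3 - <<'E'
from h import *
s=arm.observe(); print(s['joints'].round(3),s['position'].round(4),s['ee_rot'].round(4),s['force'].round(2),s['ft_torque'].round(3),s['width'])
im,_=snap('wrist','w9');snap('side','s9');snap('scene','c9')
a=cv2.resize(cv2.imread('pics/s9.png')[130:250,220:350],None,fx=3,fy=3,interpolation=cv2.INTER_CUBIC)
b=cv2.resize(cv2.imread('pics/w9.png')[130:330,215:345],None,fx=1.8,fy=1.8,interpolation=cv2.INTER_CUBIC)
cv2.imwrite('pics/z9.png',np.hstack([a,b[:360]]))
E
```

```text
clock: 32.23
position: [0.5904, -0.0239, 0.1721]
ee_rot: [-0.081, 3.139, -0.0]
force: [-0.2, -0.7, -1.3]
width: 0.105
[ 0.564  0.626 -0.935  1.695  0.556  1.108  1.084] [ 0.5904 -0.0239  0.1721] [-8.1100e-02  3.1386e+00 -4.0000e-04] [-0.16 -0.67 -1.32] [ 0.119 -0.133 -0.003] 0.10463343650280708
```

View pics/z9.png

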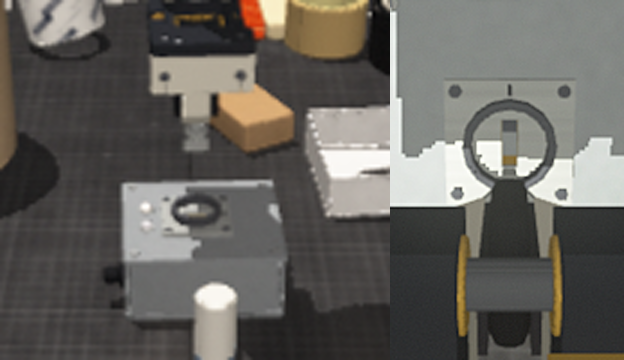

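```bash

python3 -m crank '[[0,-0.017,0.055,0,-0.012],[0,-0.017,0.055,0,-0.012],[0,-0.017,0.055,0,-0.012],[0,-0.017,0.055,0,-0.012],[0,-0.017,0.055,0,-0.012],[0,-0.017,0.055,0,-0.012],[0,-0.017,0.055,0,-0.012],[0,-0.017,0.055,0,-0.012]]'
python3 -m crank '[[0,-0.017,0.055,0,-0.012],[0,-0.017,0.055,0,-0.012],[0,-0.017,0.055,0,-0.012],[0,-0.017,0.055,0,-0.012],[0,-0.017,0.055,0,-0.012],[0,-0.017,0.055,0,-0.012],[0,-0.017,0.055,0,-0.019],[0,0,0.01,0,0]]'
python3 -m crank '[[0,0,0,-0.02,0],[0,0,0,-0.03,0],[0,0,0,-0.03,0],[0,0,0,-0.03,0],[0,0,0,-0.02,0],[0,0,0,-0.01,0],[0,0,0,0,0],[0,0,0,0,0]]'
python3 - <<'E'
from h import *
s=arm.observe(); print(s['joints'].round(3),s['position'].round(4),s['ee_rot'].round(4),s['force'].round(2),s['ft_torque'].round(3),s['width'],np.degrees(2*np.arctan2(s['ee_rot'][1],s['ee_rot'][0])))
im,_=snap('wrist','w10');snap('side','s10');snap('scene','c10')
a=cv2.resize(cv2.imread('pics/s10.png')[230:340,290:400],None,fx=4,fy=4,interpolation=cv2.INTER_CUBIC)
b=cv2.resize(cv2.imread('pics/c10.png')[260:350,180:270],None,fx=4,fy=4,interpolation=cv2.INTER_CUBIC)
cv2.imwrite('pics/z10.png',np.hstack([a[:360],b[:360]]))
p=s['position']
K,T,_=load('s10'); print('side tip pred',proj(K,T,p-[0,0,.0462]))
E
```

```text
clock: 33.05
position: [0.5347, 0.1529, 0.1703]
ee_rot: [-0.077, -3.139, 0.001]
force: [0.3, -0.4, -1.4]
width: 0.11
clock: 33.72
position: [0.4851, 0.3145, 0.1709]
ee_rot: [-0.219, -3.132, -0.004]
force: [-0.5, 0.5, -1.0]
width: 0.107
clock: 34.38
position: [0.488, 0.31, 0.1149]
ee_rot: [-0.226, -3.133, -0.0]
force: [0.4, 0.4, 0.3]
width: 0.106
[-0.091  0.65  -0.843  1.784  0.577  0.974  0.256] [0.488  0.31   0.1149] [-0.226  -3.1332 -0.    ] [0.37 0.4  0.28] [ 0.067 -0.153 -0.002] 0.1057698747081915 -188.25038511788148
side tip pred [339.33688875 294.76977801]
```

View pics/z10.png

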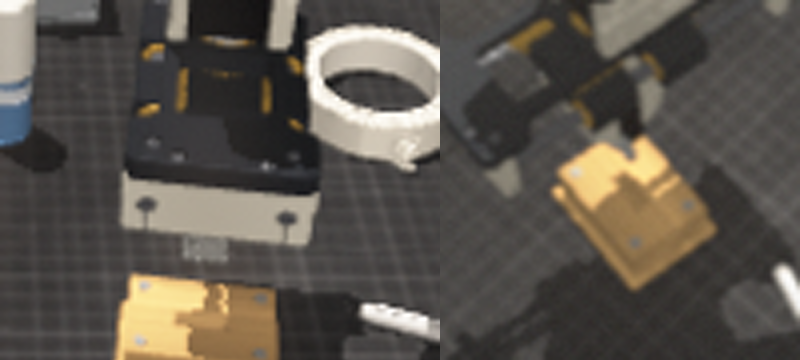

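View pics/w10.png

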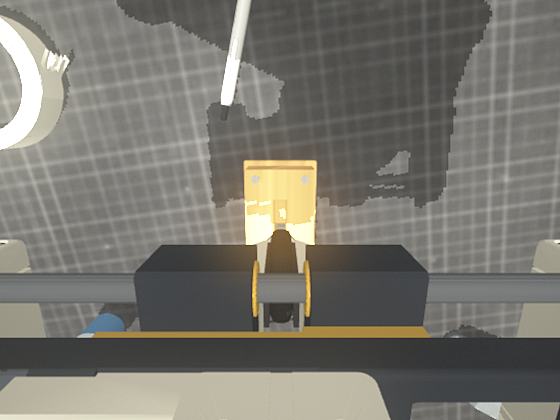

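```bash

python3 -m crank '[[0,-0.005,0,-0.01,0],[0,0,0,-0.02,0],[0,0,0,-0.02,0],[0,0,0,-0.02,0],[0,0,0,-0.01,0],[0,0,0,-0.01,0],[0,0,0,0,0],[0,0,0,0,0]]'
python3 - <<'E'
from h import *
s=arm.observe(); print(s['position'].round(4),s['ee_rot'].round(4),s['force'].round(2),s['ft_torque'].round(3),s['width'],np.degrees(2*np.arctan2(s['ee_rot'][1],s['ee_rot'][0])))
snap('side','s11')
cv2.imwrite('pics/z11.png',cv2.resize(cv2.imread('pics/s11.png')[250:350,290:390],None,fx=5,fy=5,interpolation=cv2.INTER_CUBIC))
E
```

```text
clock: 35.2
position: [0.4858, 0.3102, 0.0788]
ee_rot: [-0.225, -3.133, 0.0]
force: [-0.6, 0.0, -0.6]
width: 0.105
[0.4858 0.3102 0.0788] [-2.2540e-01 -3.1331e+00  1.0000e-04] [-0.55  0.03 -0.61] [ 0.103 -0.198  0.002] 0.10530882617390748 -188.23048565679548
```

View pics/z11.png

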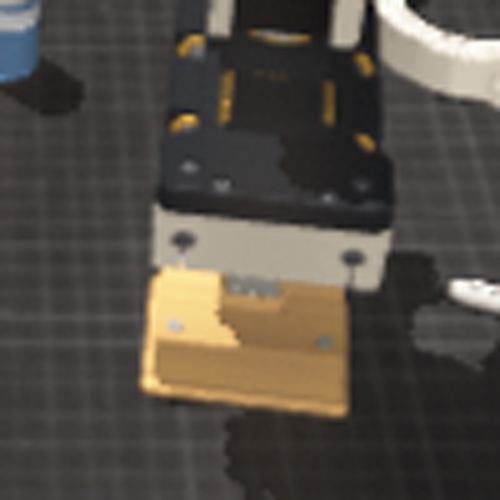

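Position matches the lift-off pose and the blade is just above the slot, centred in x. Lowering in small steps.

```bash

python3 -m crank '[[0,0,0,-0.004,0],[0,0,0,-0.004,0],[0,0,0,-0.004,0],[0,0,0,-0.003,0],[0,0,0,-0.002,0],[0,0,0,0,0],[0,0,0,0,0],[0,0,0,0,0]]'
python3 -m crank '[[0,0,0,-0.004,0],[0,0,0,-0.004,0],[0,0,0,-0.004,0],[0,0,0,-0.003,0],[0,0,0,-0.002,0],[0,0,0,0,0],[0,0,0,0,0],[0,0,0,0,0]]'
python3 - <<'E'
from h import *
s=arm.observe(); print(s['position'].round(4),s['ee_rot'].round(4),s['force'].round(2),s['ft_torque'].round(3),s['width'])
E
```

```text
clock: 35.92
position: [0.4859, 0.3101, 0.0723]
ee_rot: [0.226, 3.133, 0.0]
force: [0.4, -0.0, -0.4]
width: 0.108
clock: 36.58
position: [0.4859, 0.3102, 0.0655]
ee_rot: [0.226, 3.133, 0.0]
force: [-0.7, 0.5, -1.0]
width: 0.103
[0.4859 0.3102 0.0655] [2.2570e-01 3.1334e+00 2.0000e-04] [-0.67  0.51 -0.99] [ 0.053 -0.133 -0.055] 0.10277121720834724
```

Now 7.3 mm remain.

```bash

python3 -m crank '[[0,0,0,-0.004,0],[0,0,0,-0.004,0],[0,0,0,-0.004,0],[0,0,0,-0.003,0],[0,0,0,-0.001,0],[0,0,0,0,0],[0,0,0,0,0],[0,0,0,0,0]]'
python3 -m crank '[[0,0,0,-0.001,0],[0,0,0,0,0],[0,0,0,-0.0005,0],[0,0,0,0,0],[0,0,0,-0.0005,0],[0,0,0,0,0],[0,0,0,0,0],[0,0,0,0,0]]'
python3 - <<'E'
from h import *
s=arm.observe(); print(s['position'].round(4),s['ee_rot'].round(4),s['force'].round(2),s['ft_torque'].round(3),s['width'])
E
```

```text
clock: 37.25
position: [0.4859, 0.3101, 0.0591]
ee_rot: [0.226, 3.133, 0.0]
force: [-0.6, 1.0, -1.2]
width: 0.111
clock: 37.92
position: [0.4859, 0.3101, 0.0582]
ee_rot: [0.226, 3.133, 0.0]
force: [-0.4, -0.1, -0.9]
width: 0.104
[0.4859 0.3101 0.0582] [2.2560e-01 3.1335e+00 1.0000e-04] [-0.37 -0.09 -0.94] [ 0.095 -0.22   0.003] 0.10431458939261572
```

```bash

python3 -m crank '[[0,0,0,-0.0005,0],[0,0,0,0,0],[0,0,0,-0.0005,0],[0,0,0,0,0],[0,0,0,0,0],[0,0,0,0,0],[0,0,0,0,0],[0,0,0,0,0]]'
python3 - <<'E'
from h import *
s=arm.observe(); print(s['position'].round(4),s['force'].round(2),s['ft_torque'].round(3),s['width'])
E
```

```text
clock: 38.58
position: [0.4859, 0.3101, 0.0581]
ee_rot: [0.226, 3.133, 0.0]
force: [-0.8, -2.1, 5.0]
width: 0.103
[0.4859 0.3101 0.0581] [-0.76 -2.14  5.01] [-0.273  0.127 -0.013] 0.10310653760375499
```

Shoulder contact at 5 N, at the original height. Releasing and retreating.

```bash

python3 -m crank '[[0,0,0,0.0005,0],[0.12,0,0,0,0],[0.14,0,0,0,0],[0.2,0,0,0,0],[0.4,0,0,0,0],[0.7,0,0,0,0],[1,0,0,0,0],[1,0,0,0,0]]' 10
python3 -m crank '[[1,0,0,0,0],[1,0,0,0,0],[1,0,0,0,0],[1,0,0,0,0],[1,0,0,0,0],[1,0,0,0,0],[1,0,0,0,0],[1,0,0,0,0]]'
```

```text
clock: 39.25
position: [0.4859, 0.3101, 0.058]
ee_rot: [-0.226, -3.133, -0.0]
force: [-0.2, 0.8, 0.5]
width: 0.441
clock: 39.92
position: [0.4859, 0.3101, 0.058]
ee_rot: [0.226, 3.133, 0.0]
force: [0.1, 0.2, -0.1]
width: 0.986
```

```bash

python3 -m crank '[[1,0,0,0.02,0],[1,0,0,0.04,0],[1,0,0,0.05,0],[1,0,0,0.06,0],[1,0.02,0,0.06,0],[1,0.03,0,0.06,0],[1,0.03,0,0.06,0],[1,0.025,0,0.013,0]]'
python3 -m crank '[[1,0,0,0,0],[1,0,0,0,0],[1,0,0,0,0],[1,0,0,0,0],[1,0,0,0,0],[1,0,0,0,0],[1,0,0,0,0],[1,0,0,0,0]]'
python3 - <<'E'
from h import *
print(arm.observe()['position'])
snap('wrist','w12');snap('side','s12');snap('scene','c12')
a=cv2.resize(cv2.imread('pics/s12.png')[180:340,220:400],None,fx=2.2,fy=2.2,interpolation=cv2.INTER_CUBIC)
b=cv2.resize(cv2.imread('pics/w12.png')[100:200,225:325],None,fx=3.52,fy=3.52,interpolation=cv2.INTER_CUBIC)
cv2.imwrite('pics/z12.png',np.hstack([a,b]))
E
```

```text
clock: 40.58
position: [0.5296, 0.3115, 0.2082]
ee_rot: [0.225, 3.129, 0.006]
force: [1.4, 0.0, 0.2]
width: 1.001
clock: 41.25
position: [0.5277, 0.3101, 0.203]
ee_rot: [-0.225, -3.133, 0.0]
force: [-0.2, 0.4, -0.0]
width: 1.002
[0.52770894 0.3100982  0.20302184]
```

View pics/z12.png

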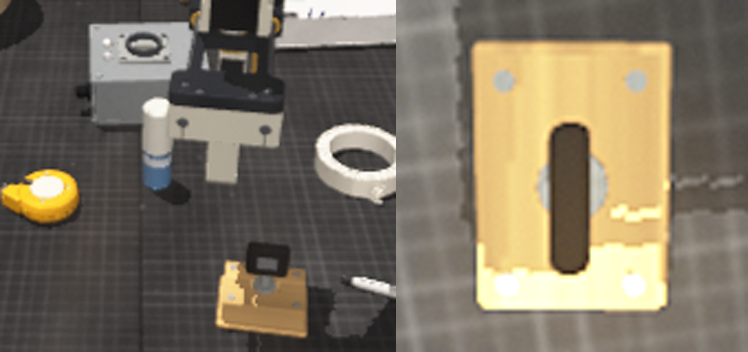

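View pics/c12.png

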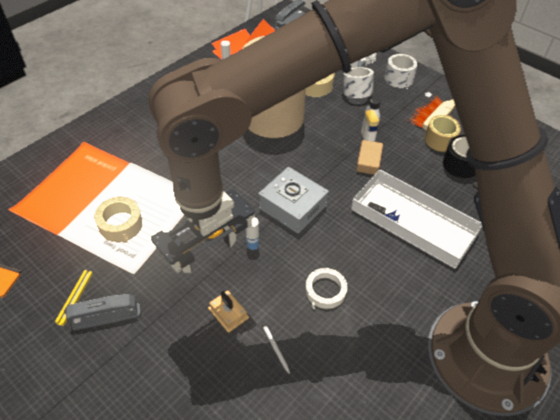

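```bash

python3 -m crank '[[1,0.018,-0.057,0,0.0125],[1,0.018,-0.057,0,0.0125],[1,0.018,-0.057,0,0.0125],[1,0.018,-0.057,0,0.0125],[1,0.018,-0.057,0,0.0125],[1,0.018,-0.057,0,0.0125],[1,0.018,-0.057,0,0.0125],[1,0.018,-0.057,0,0.0125]]'
python3 -m crank '[[1,0.018,-0.057,0,0.0125],[1,0.018,-0.057,0,0.0125],[1,0.018,-0.057,0,0.0125],[1,0.018,-0.057,0,0.0125],[1,0.018,-0.057,0,0.0125],[1,0.018,-0.057,0,0.0125],[1,0.018,-0.057,0,0.0125],[1,0,0,0,0]]'
python3 - <<'E'
from h import *
s=arm.observe();print(s['position'],s['force'],s['clock'])
snap('wrist','w13');snap('side','s13')
K,T,im=load('w13')
p=proj(K,T,(.5896,-.0236,.064)).astype(int);print(p)
b=cv2.resize(im[p[1]-35:p[1]+35,p[0]-35:p[0]+35],None,fx=6,fy=6,interpolation=cv2.INTER_CUBIC)
cv2.imwrite('pics/z13.png',b)
# key displacement since start
A=cv2.imread('pics/side0.png',0);B=cv2.imread('pics/s13.png',0)
for n,r in(('bow',(290,312,328,356)),('glue',(222,268,282,302)),('tape',(255,285,218,260)),('cork',(155,182,285,320))):
    t=A[r[0]:r[1],r[2]:r[3]];R=B[r[0]-6:r[1]+6,r[2]-6:r[3]+6]
    _,v,_,l=cv2.minMaxLoc(cv2.matchTemplate(R,t,cv2.TM_CCOEFF_NORMED));print(n,l[0]-6,l[1]-6,round(v,3))
E
```

```text
clock: 42.07
position: [0.5858, 0.1265, 0.2033]
ee_rot: [0.06, 3.141, 0.0]
force: [0.7, 0.3, 0.4]
width: 1.002
clock: 42.73
position: [0.6373, -0.0387, 0.2023]
ee_rot: [0.072, -3.14, 0.005]
force: [-0.0, -0.7, -0.5]
width: 0.996
[ 0.63727935 -0.03865224  0.20233325] [-0.01471042 -0.715087   -0.54093864] 42.7333
[300 149]
bow 0 0 0.994
glue 0 0 0.993
tape 0 0 1.0
cork 0 0 1.0
```

View pics/z13.png

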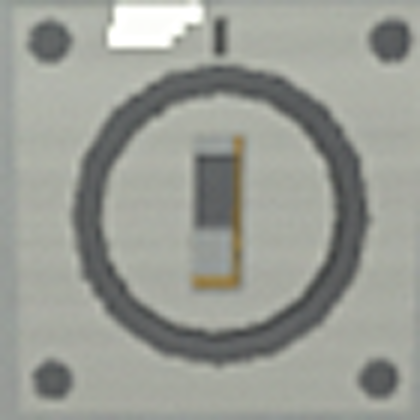

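View pics/s13.png

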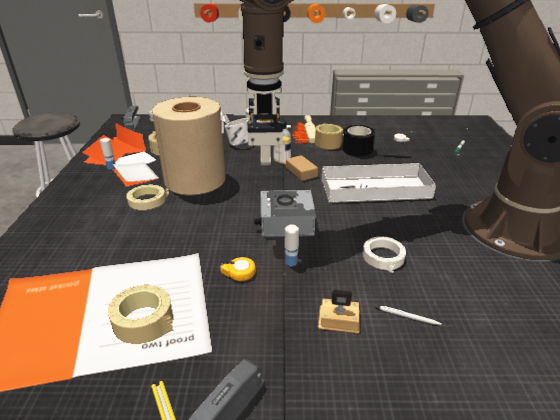

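The slot lines up with the face, with no rotation visible, so the lock is at home. The key and the bystanders match the start images with zero pixel shift. I'll hand the job in now.

```bash
python3 -c "
from cell import arm
print(arm.sign_off(), arm.observe()['clock'])"
```

```text
the job is handed in; nothing more can be done
the job is handed in; nothing more can be done
```

The key went into the lock, turned clockwise to its stop, came back home, and is now back in its rest and released. I handed the job in at about 43 s of the 72 s allowed; sign-off gives no verdict.

- **Lock position:** two opposed wrist views put it at (0.590, -0.024), turned about 3°. They agreed to about 0.3 mm.
- **Insertion:** the key went in without resistance until its shoulder touched the face. The highest push I read was about 10 N along z.
- **Turning:** torque rose from about 0.06 to 0.25 N m at the stop, and to 0.21 N m the other way at home. The tool turned about 81° to reach the stop, where about 77° was expected, and about 2° too far at home as well. I put this down to play and slight give in the grip. Side forces while turning stayed under about 7 N.
- **Return:** the shoulder touched the rest at the original height with about 5 N, and then I released it.

**Last checks:** the wrist picture shows the keyway lined up with the lock face, so the lock is at home. In the side view the key's bow, glue stick, tape measure and cork block show no pixel shift from the start. The arm is clear of everything.

**Disagreements:** the fixed cameras read 3 to 5 mm lower in x than the wrist camera for both key and lock. I used the wrist values, and both insertions fitted them. Triangulated heights for the lock's slot and screws scattered by up to 6 mm around the nominal 64 mm, so I used contact force to find the final depth.

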